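# Gauge the gap of a gel cassette with a tapered feeler blade

## Task

Stand the loose gel cassette upright on the narrow seat of the raised cradle, between its two blue lips, and let go of it. Then take the tapered feeler blade out of its holder by the orange handle and slide it, tip down, into the gap between the cassette's two plates until it drags snugly on both, without forcing it and with the handle still clear of the cassette. Finish while holding the blade still at that depth, do not let go of it, and do not disturb the vial, the cup or the bottle.

Things in the scene. Friction and masses are not known exactly. Their poses are not given: they have to be found in the camera images.
- cassette_center (a point): Centre (35 mm above the underside) of the loose gel cassette, 0.33 kg: white frame 46 mm along x, 64 along y, 70 tall. Grasp its rigid white end cheeks (34 mm along x, outer faces y = +/-32 mm, up to the top) closing along y. Between them two upright greenish plates face each other along x. A black screw head juts 32 mm to -x (not used). Seat it with its x along the cradle's x, either way round.
- slot_mouth (a point): Middle of the gap's mouth, on the cassette's centre line 66 mm above its underside; axes as the cassette's. The gap opens upward, is 40 mm wide along y and 3 to 7 mm along x (differs per start, middle within 1 mm of this point). Blue lips flare the mouth; the parallel faces run from 62 down to 12 mm above the underside. Both plates float together along x, +/-4 mm, soft spring 0.3 N/mm.
- back_plate: Plate at +x of the gap; origin on its inner face, level with the underside. Like the other plate it is sprung towards the gap and can be pushed back by up to 4 mm.
- front_plate: Plate at -x of the gap; origin as above. A spring presses each plate to the gap: 1 N at rest, 9 N more per mm pushed back, so the squeeze on each grows about 0.25 N per mm of depth after first touch (8 to 38 mm below the parallel faces' top). The drag felt is 0.8 to 1.4 times the squeeze. 2 to 4 N of squeeze is snug; over 15 N ever is forcing.
- cradle_seat (a point): Middle of the top of the seat of the fixed raised cradle, 50 mm above the worktop. The aluminium seat is 52 mm along y, open at both y ends, with blue lips along front and back (inner faces x = +/-26 mm, upright to 10 mm above the seat, flared outward up to 17 mm), so the cassette (46 mm) has 3 mm to spare each side. Dark foot plate 90 x 84 x 10 mm.
- gauge_handle (a point): Centre of the orange handle of the loose tapered feeler blade (0.08 kg). The handle is 14 mm thick along x, 26 mm wide along y, 42 mm tall. At the start it stands upright, tip down, the handle's underside resting on the holder's top, 66 mm above the worktop; lift it straight up by 65 mm or more to free it.
- gauge_tip (a point): Tip of the blade, 81 mm below the handle's centre, axes as the handle's. The steel blade is 18 mm wide along y, and 60 mm long; its thickness along x grows evenly from 2 mm at the tip to 10 mm where the handle begins. The blade is symmetric about its z.
- holder_top (a point): Middle of the top of the fixed grey holder block, 46 mm along x, 56 mm along y, 66 mm tall, with an upright slot 14 x 22 mm for the blade.
- vial: Bystander: small vial with a blue cap, 17 mm across, 50 mm tall; origin at its underside. Leave it alone.
- cup: Bystander: lilac tapered cup with a dark rim, 49 mm across, 64 mm tall; origin at its underside. Leave it alone.
- milk_bottle: Bystander: glass milk sample bottle with a pale cap, 74 mm across, 136 mm tall; origin at its underside. Leave it alone.

How it is judged (in metres and radians):
On the way, in this order (a step that is already met when the one before it is completed fails the run):
1. the cassette stands upright on the cradle's seat and has been let go (horizontal distance between cassette_center and cradle_seat below 0.014 m and z of cassette_center in the frame of cradle_seat between 0.03 and 0.04 m and angle between cassette_center's own z axis and vertical below 0.08 rad and angle between the x axis of cassette_center and the x axis of cradle_seat, either way round below 0.15 rad and contact force between the fingers and cassette below 0.1 N), for 0.2 s.
2. the blade is lifted clear of its holder (z of gauge_tip in the frame of holder_top above 0.002 m and contact force between the fingers and gauge above 1 N), for 0.1 s.
At the end, for the whole second after the job is handed in: Cassette upright on the seat (within 14 mm, 0.15 rad). Blade upright within 0.15 rad, tip 10 to 54 mm below the mouth and within 13 mm of its middle along the gap, pressing each plate with 1.3 to 5 N; both still; fingers hold the blade (over 1 N) and do not touch the cassette (horizontal distance between cassette_center and cradle_seat below 0.014 m and z of cassette_center in the frame of cradle_seat between 0.03 and 0.04 m and angle between cassette_center's own z axis and vertical below 0.08 rad and angle between the x axis of cassette_center and the x axis of cradle_seat, either way round below 0.15 rad and contact force between gauge and back_plate between 1.3 and 5 N and contact force between gauge and front_plate between 1.3 and 5 N and z of gauge_tip in the frame of slot_mouth between -0.054 and -0.01 m and y of gauge_tip in the frame of slot_mouth between -0.013 and 0.013 m and angle between gauge_tip's own z axis and vertical below 0.15 rad and linear speed of each of gauge, cassette below 0.01 m/s and contact force between the fingers and gauge above 1 N and contact force between the fingers and cassette below 0.5 N); the arm keeps its last pose, push and grip.
It fails at once if the blade is forced: over 15 N on a plate (contact force between gauge and back_plate above 15 N or contact force between gauge and front_plate above 15 N).
It fails at once if the cassette is tipped by more than 0.5 rad (angle between cassette_center's own z axis and vertical above 0.5 rad).
It fails at once if a bystander (vial, cup or milk bottle) is moved by more than 20 mm (distance of any of vial, cup, milk_bottle from where it was at the start of the episode above 0.02 m).
It also fails if it takes over 61 s, if anything falls off the work surface, if the arm or the gripper's body presses on something with over 40 N, if the wrist force passes 120 N, or if a joint passes its speed limit or range.

## Robot

A 7-joint arm with a two-finger parallel gripper is mounted at the origin on the work surface; the furniture and walls round the work are solid. World frame = base frame: x ahead of the robot, y to its left, z up, the work surface at z = 0. Lengths are in mm, angles in rad, forces in N, time in s.
With the tool pointing down it reaches from about 400 to 875 mm from the base axis. Payload 4.4 kg.
Tool frame: the origin (TCP) lies at the very end of the fingers, on their centre line; the grasp point (between the pads) lies 19 mm behind it (ctrl.pinch_z is the distance from the TCP to the grasp point, in mm); z points along the fingers, y is the line along which they close (so a half turn about z gives the same grasp; the last joint's range is limited). The gripper opens to 85 mm and grips with 20 to 120 N. Pads are 22 mm wide; open, the fingers measure 114 mm over their backs; the gripper's body (76 mm by 85 mm) begins 54 mm behind the grasp point. The pads swing forward as they close: fully open they stand 13 mm farther back than shut.
Start: joints at [-1.183, 0.628, 0.038, 1.517, -0.027, 0.996, -0.02], TCP at [284.929, 584.237, 231.313] pointing down, gripper open.
Joint ranges: [-3.06, 3.06], [-0.37, 2.12], [-1.25, 1.32], [0.18, 2.47], [-1.1, 4.24], [0.23, 1.98], [-2.94, 2.94]. Speed limits (rad/s): [2.57, 2.57, 3.14, 3.14, 3.14, 3.14, 3.14].

## Interface

Orientations are given as a unit quaternion [x, y, z, w].
In Python, from station import ctrl gives the robot as it stands.
- The arm moves only by the tool arm_command, never from a script. Its argument "steps" is a list that holds one entry, the list of rows, each a list of 5 numbers: the opening in per cent of the stroke, from 0 (shut) to 100 (fully open), then the shift along the tool's x, y, z in mm, then the turn about the tool's z in degrees. A call has 1 to 20 rows; each row is the pose to reach, as a shift and turn from the pose commanded when the call began, along the tool's axes at that moment; what a row does not reach only later rows make up. A row lasts 1/10 s, in which the tool goes at most 50 mm and 8.59 degrees, less where a joint would pass 70% of its speed; a pose out of reach is approached as far as the arm can. A call with a gripper value outside its range is refused whole. The fingers move at their own pace and stop on an object; "newtons" is the grip in N (left out, the last holds). Time passes only in rows, so rows that repeat a pose let the fingers close. It gives the time, the measured TCP pose, the force, the opening and the grip force at its end, in the units of the state.
- ctrl.observe(): the state, without advancing time (a new reading comes with each control period).
- ctrl.grab_frame(name): name is "scene" or "top"; returns the picture (400x640x3 uint8, red, green, blue); there is no depth.
- ctrl.camera_info(name): a dict with "camera_matrix" (3x3 intrinsics, pixels), "xyz" and "orientation" of the camera in the world. Camera axes: x right, y down, z forward; pixel columns grow to the right and rows downward; lengths in mm; the calibration is good to about 2 mm. A picture is of the moment at which its call begins. camera_info takes no time and is no camera call.
- ctrl.finish_job(): hands the job in; it is judged then, once.
The state is a dict: "time_s": time; "joint_pos": joint angles; "qd": joint speeds; "tau": joint torques, N m; "position": TCP position; "ee_rot": TCP orientation; "ft_force": force on the tool from outside, world axes, zero at the start; "moment": the same for the moment, N m; "opening": finger opening in mm; "grip_force": force on a finger pad.
Only numpy, scipy, OpenCV 4.12 (cv2) and the standard library are available. Lean on these libraries where they do the work, as an engineer would, in place of code of your own. Each camera call takes 0.05 s, during which the arm holds its last target. There are 200 camera calls.

## Working session

There is one attempt and no reset: what is moved stays moved. The work goes in short steps, Python scripts to look and compute and a tool call to move; the robot and the scene stay as the last step left them, time stands still between calls to the robot, and variables do not carry over. Pictures are saved under pics/ and viewed, at most 10 in all, crops included, and the job is handed in when it is done.

Besides the shell and the picture viewer there is one more tool, called after "Emit:" as name(argument=value, ...), one argument or row to a line, values as JSON. arm_command: Moves the arm, as the interface text tells. Its arguments: {"type":"object","properties":{"steps":{"type":"array"},"newtons":{"type":"number"}},"required":["steps"]}

```bash
mkdir -p pics
python3 - <<'E'
from station import ctrl
import cv2
for n in("scene","top"):
    cv2.imwrite(f"pics/{n}0.png",ctrl.grab_frame(n)[:,:,::-1]); print(n,ctrl.camera_info(n))
print(ctrl.observe(),ctrl.pinch_z)
E
```

```text
scene {'camera_matrix': array([[454.00002669,   0.        , 320.21399438],
       [  0.        , 454.00002669, 200.28585552],
       [  0.        ,   0.        ,   1.        ]]), 'xyz': array([-67.84615478, 359.7877566 , 481.89194508]), 'orientation': array([-0.42006887,  0.74820622, -0.44125173,  0.26272898])}
top {'camera_matrix': array([[399.02910836,   0.        , 322.28265077],
       [  0.        , 399.02910836, 200.01314488],
       [  0.        ,   0.        ,   1.        ]]), 'xyz': array([457.48061189,   9.99406469, 975.91200044]), 'orientation': array([-0.69587084,  0.71487452, -0.05179816,  0.04511247])}
{'time_s': 0.1, 'joint_pos': array([-1.18280978,  0.62921825,  0.0384791 ,  1.51826998, -0.02697681,
        0.99631007, -0.01999053]), 'qd': array([-0.00029247, -0.00136619,  0.00058474, -0.00122464, -0.00073556,
       -0.00081627, -0.00134145]), 'tau': array([ 2.53740836e-03, -5.64530146e+01,  1.23026714e+00, -1.93969345e+01,
        1.12663832e-02,  5.47243064e-03, -2.29420387e-06]), 'position': array([284.69264666, 583.71354056, 230.50398504]), 'ee_rot': array([ 2.24954233e-01,  9.74368966e-01, -8.27563043e-04, -1.62933149e-04]), 'ft_force': array([ 0.12794442,  0.19725371, -0.74149437]), 'moment': array([ 0.04080767, -0.00934426,  0.01390921]), 'grip_force': 0.0, 'opening': 85.61971623702289} 18.700000000000003
```

View pics/scene0.png

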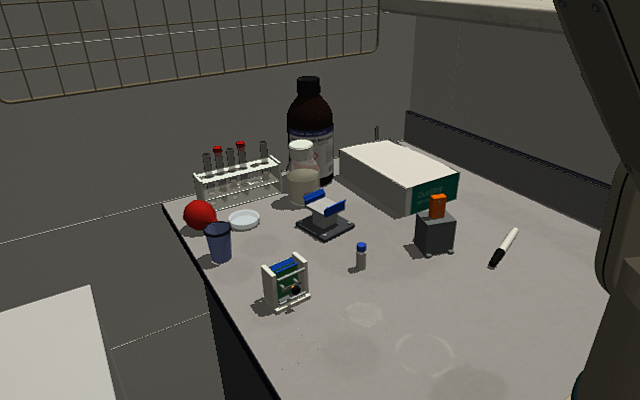

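View pics/top0.png

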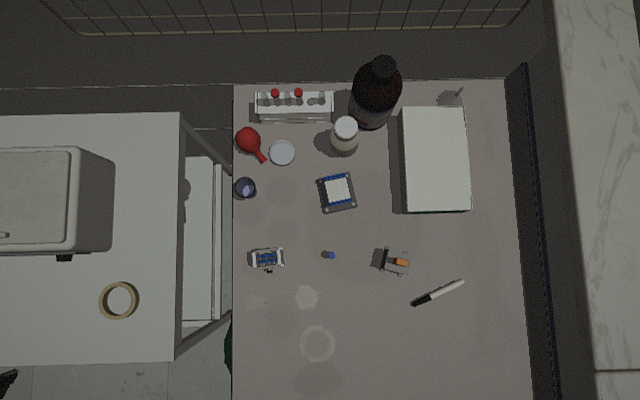

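The scene view shows the cassette at about (286,283), its screw head facing the camera, the cradle at (325,215), and the holder with the orange handle at (437,225). In the top view they are at (267,258), (337,192) and (396,262). The vial is at (329,255) and the cup at (245,188). Next I'll zoom in on both views.

```bash
cat > h.py <<'E'
import numpy as np, cv2
from scipy.spatial.transform import Rotation as R
from station import ctrl
def ray(n,uv):
    c=ctrl.camera_info(n); d=np.linalg.inv(c["camera_matrix"])@[uv[0],uv[1],1.]
    return np.array(c["xyz"]),R.from_quat(c["orientation"]).apply(d)
def onz(n,uv,z):
    o,d=ray(n,uv); return o+d*(z-o[2])/d[2]
def proj(n,p):
    c=ctrl.camera_info(n); q=c["camera_matrix"]@R.from_quat(c["orientation"]).inv().apply(np.array(p)-c["xyz"]); return q[:2]/q[2]
def tri(a,b):
    (o,d),(p,e)=ray("top",a),ray("scene",b)
    s=np.linalg.lstsq(np.c_[d,-e],p-o,rcond=None)[0]; x,y=o+s[0]*d,p+s[1]*e
    return (x+y)/2,np.linalg.norm(x-y)
E
python3 - <<'E'
from h import *
t=cv2.imread("pics/top0.png");s=cv2.imread("pics/scene0.png")
def crop(i,x,y,w=66,h=50): return cv2.resize(i[y:y+h,x:x+w],(396,300),interpolation=cv2.INTER_CUBIC)
out=np.vstack([np.hstack([crop(t,235,235),crop(t,305,165)]),np.hstack([crop(t,363,237),crop(s,253,262)])])
cv2.imwrite("pics/crops.png",out)
for n,uv,z in [("top",(267,257),70),("top",(337,190),50),("top",(402,262),108),("top",(396,264),66),("top",(331,255),50),("top",(245,187),64),("top",(346,127),136)]: print(uv,onz(n,uv,z).round())
E
```

```text
(267, 257) [457. 127.  70.]
(337, 190) [608. -36.  50.]
(402, 262) [ 438. -168.  108.]
(396, 264) [ 433. -163.   66.]
(331, 255) [457. -17.  50.]
(245, 187) [618. 178.  64.]
(346, 127) [733. -56. 136.]
```

View pics/crops.png

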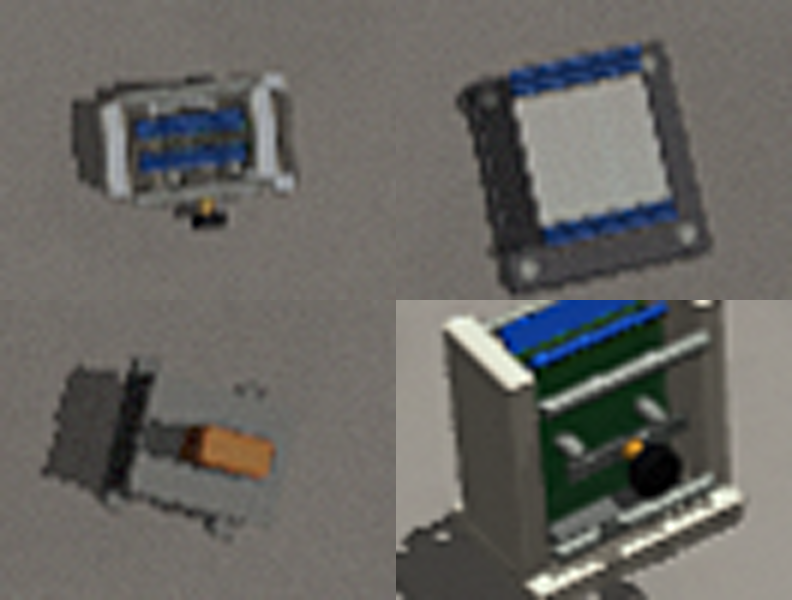

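The zoomed crops show the cassette's two white cheek tops at crop (117,150) and (263,130), the bright seat centred at (592,150), and the orange handle top at (238,451). I'll fit these with masks on the upsampled picture.

```bash
cat > m.py <<'E'
from h import *
def rects(n,img,roi,mask,k=6,amin=300):
    x,y,w,h=roi; c=cv2.resize(img[y:y+h,x:x+w],None,fx=k,fy=k,interpolation=cv2.INTER_CUBIC)
    m=mask(cv2.cvtColor(c,cv2.COLOR_BGR2HSV)).astype(np.uint8)
    out=[]
    for q in cv2.findContours(m,cv2.RETR_EXTERNAL,cv2.CHAIN_APPROX_NONE)[0]:
        if cv2.contourArea(q)>amin:
            b=cv2.boxPoints(cv2.minAreaRect(q)); out.append((np.array(b)+.5)/k-.5+[x,y])
    return out
def show(name,bs,z):
    for b in bs:
        P=np.array([onz("top",p,z)[:2] for p in b]); e=P[1]-P[0],P[2]-P[1]; l=max(e,key=np.linalg.norm)
        print(name,"px",b.mean(0).round(1),"c",P.mean(0).round(1),"size",[round(float(np.linalg.norm(v)),1) for v in e],"long-axis deg",round(float(np.degrees(np.arctan2(l[1],l[0])))%180,1))
E
python3 - <<'E'
from m import *
t=cv2.imread("pics/top0.png")
H=lambda a,s,v0,v1: (lambda h:(abs(h[...,0].astype(int)-a[0])<a[1])&(h[...,1]>=s)&(h[...,2]>=v0)&(h[...,2]<=v1))
white=lambda lo:(lambda h:(h[...,1]<60)&(h[...,2]>lo))
show("cheek",rects("top",t,(245,243,45,30),white(140)),70)
show("casblue",rects("top",t,(245,243,45,30),H((110,15),120,60,255)),68)
show("seat",rects("top",t,(315,170,45,40),white(135)),50)
show("lips",rects("top",t,(315,165,45,45),H((110,15),120,60,255)),62)
show("handle",rects("top",t,(385,250,30,25),H((12,10),120,130,255)),108)
show("handleall",rects("top",t,(385,250,30,25),H((12,12),120,60,255)),108)
show("holder",rects("top",t,(375,242,45,40),lambda h:(h[...,2]>95)&(h[...,1]<22)),66)
c=cv2.cvtColor(t,cv2.COLOR_BGR2HSV)
print(c[262,403],c[262,397],c[250,393],c[245,420],c[258,254],c[256,278],c[190,337])
E
```

```text
cheek px [253.8 259.5] c [451.8 156.9] size [6.8, 33.1] long-axis deg 4.8
cheek px [279.8 256.6] c [456.7  98.7] size [12.4, 42.6] long-axis deg 4.4
casblue px [266.6 260.8] c [448.2 128.5] size [39.7, 7.7] long-axis deg 94.0
casblue px [266.1 255.1] c [460.8 129.5] size [40.6, 7.7] long-axis deg 94.0
seat px [337.2 189.5] c [609.4 -36.2] size [51.6, 51.4] long-axis deg 101.4
lips px [340.2 201.8] c [578.3 -41.7] size [52.0, 7.3] long-axis deg 100.6
lips px [334.6 176.4] c [638.4 -30.6] size [52.5, 9.9] long-axis deg 100.8
handle px [402.  261.8] c [ 438.4 -167.8] size [12.6, 24.7] long-axis deg 72.9
handleall px [401.5 262. ] c [ 438.  -166.8] size [14.4, 26.9] long-axis deg 74.5
holder px [380.7 274.3] c [ 411.2 -126.9] size [31.7, 27.4] long-axis deg 177.4
holder px [418.  264.2] c [ 431.2 -212.2] size [6.4, 20.4] long-axis deg 176.5
holder px [397.  261.5] c [ 438.7 -165.2] size [102.0, 89.0] long-axis deg 88.4
[ 15 152 144] [ 15 151 159] [ 35  15 104] [ 12  22 118] [111  11 169] [109  12 171] [ 35  10 150]
```

```bash
cat >> h.py <<'E'
def go(xyz,ang):
    "shift in tool axes and turn deg to put TCP at xyz with tool y at azimuth ang (mod 180)"
    o=ctrl.observe(); r=R.from_quat(o["ee_rot"]); y=r.apply([0,1,0]); a=np.degrees(np.arctan2(y[1],y[0]))
    t=-((ang-a+90)%180-90)
    print("pos",o["position"].round(1),"yaw",round(a,1),"j7",o["joint_pos"][6].round(2),"-> shift",r.inv().apply(np.array(xyz)-o["position"]).round(1),"turn",round(t,1))
E
python3 -c "
from h import *
go((454.5,129,200),94.2)"
```

```text
pos [284.7 583.7 230.5] yaw 64.0 j7 -0.02 -> shift [-352.  -334.2   31.1] turn -30.2
```

Emit:
arm_command(
  steps=[
    [[100, -35, -33, 0, -3], [100, -70, -66, 0, -6], [100, -105, -99, 0, -9], [100, -140, -132, 0, -12], [100, -175, -165, 0, -15], [100, -210, -198, 0, -18], [100, -245, -231, 5, -21], [100, -280, -264, 10, -24], [100, -315, -300, 20, -27], [100, -340, -325, 30, -30], [100, -352, -334, 31, -30.2], [100, -352, -334, 31, -30.2], [100, -352, -334, 31, -30.2], [100, -352, -334, 31, -30.2]],
  ],
  newtons=40,
)

```text
time_s: 1.5
position: [454.4, 131.5, 200.4]
ee_rot: [-0.038, 0.999, 0.0, 0.0]
ft_force: [0.1, -1.1, 0.4]
opening: 85.5
grip_force: 0.0
```

```bash
python3 -c "
from h import *
go((454.5,129,32),94.2)"
```

```text
pos [454.4 131.5 200.4] yaw 94.3 j7 1.25 -> shift [ 1.000e-01 -2.600e+00  1.684e+02] turn 0.1
```

Emit:
arm_command(
  steps=[
    [[100, 0, 0, 30, 0], [100, 0, 0, 65, 0], [100, 0, 0, 100, 0], [100, 0, 0, 130, 0], [100, 0, 0, 150, 0], [100, 0, 0, 162, 0], [100, 0, 0, 168, 0], [100, 0, 0, 168, 0]],
  ],
)

```text
time_s: 2.3
position: [454.7, 130.4, 32.2]
ee_rot: [-0.037, 0.999, 0.0, -0.0]
ft_force: [0.1, 0.1, -0.4]
opening: 85.3
grip_force: 0.0
```

Run:
```python
from h import *
go((454.5,129,32),94.2)
s=ctrl.grab_frame("scene")[200:350,200:400,::-1]
cv2.imwrite("pics/s1.png",cv2.resize(s,None,fx=3,fy=3))
```

```text
pos [454.7 130.4  32.2] yaw 94.3 j7 1.21 -> shift [ 0.3 -1.4  0.2] turn 0.1
```

View pics/s1.png

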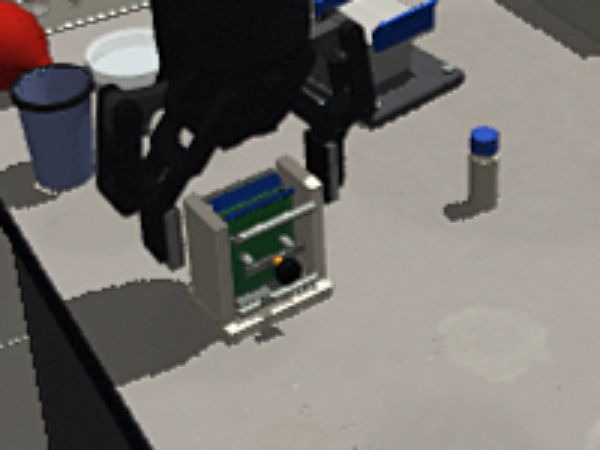

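The open fingers straddle both cheeks (crop about (170,235) and (325,165)) with clearance on each side. Closing now.

Emit:
arm_command(
  steps=[
    [[60, 0, -1, 0, 0], [30, 0, -1, 0, 0], [30, 0, -1, 0, 0], [30, 0, -1, 0, 0], [30, 0, -1, 0, 0], [30, 0, -1, 0, 0], [30, 0, -1, 0, 0], [30, 0, -1, -8, 0], [30, 0, -1, -25, 0], [30, 0, -1, -50, 0], [30, 0, -1, -75, 0], [30, 0, -1, -95, 0], [30, 0, -1, -100, 0], [30, 0, -1, -100, 0], [30, 0, -1, -100, 0]],
  ],
  newtons=50,
)

```text
time_s: 3.85
position: [454.3, 128.4, 131.7]
ee_rot: [-0.037, 0.999, -0.0, -0.001]
ft_force: [-0.0, -0.1, -3.4]
opening: 63.0
grip_force: 56.3
```

Run:
```python
from h import *
o=ctrl.observe(); print(o["ft_force"].round(1),o["opening"],o["grip_force"])
go((608.8,-36.2,135),100.8)
cv2.imwrite("pics/l.png",ctrl.grab_frame("top")[:,:,::-1])
s=ctrl.grab_frame("scene")[130:330,170:390,::-1]
cv2.imwrite("pics/s2.png",cv2.resize(s,None,fx=2.5,fy=2.5))
```

```text
[-0.  -0.1 -3.4] 62.95846189892265 56.26864671707153
pos [454.3 128.4 131.7] yaw 94.2 j7 1.23 -> shift [-142.  -175.5   -3.4] turn -6.6
```

View pics/s2.png

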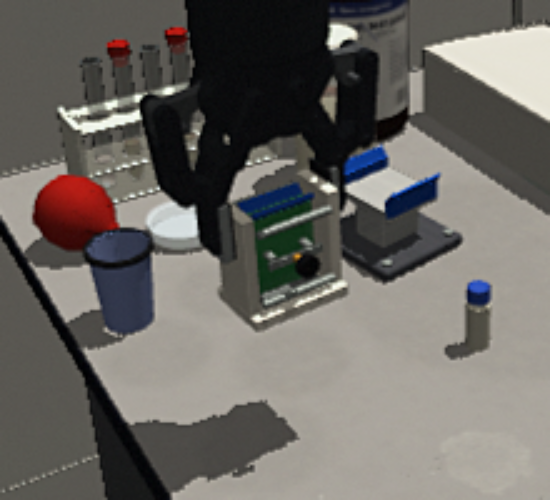

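The cassette is held upright and lifted, with 63 mm opening and 3.4 N of weight. Now to the point above the cradle.

Emit:
arm_command(
  steps=[
    [[30, -6, -8, -3, -0.5], [30, -20, -24, -3, -1], [30, -40, -48, -3, -2], [30, -60, -74, -3, -3], [30, -80, -99, -3, -4], [30, -100, -124, -3, -5], [30, -118, -146, -3, -6], [30, -132, -163, -3, -6.6], [30, -139, -172, -3, -6.6], [30, -142, -175.5, -3, -6.6], [30, -142, -175.5, -3, -6.6], [30, -142, -175.5, -3, -6.6], [30, -142, -175.5, -3, -6.6], [30, -142, -175.5, -3, -6.6]],
  ],
)

```text
time_s: 5.35
position: [609.0, -34.9, 135.4]
ee_rot: [-0.095, 0.995, 0.0, -0.0]
ft_force: [-0.2, 0.7, -4.0]
opening: 63.5
grip_force: 56.1
```

Run:
```python
from h import *
go((608.8,-36.2,82),100.8)
s=ctrl.grab_frame("scene")[130:260,250:410,::-1]
cv2.imwrite("pics/s3.png",cv2.resize(s,None,fx=4,fy=4))
```

```text
pos [609.  -34.9 135.4] yaw 100.9 j7 1.65 -> shift [ 0.4 -1.3 53.4] turn 0.1
```

View pics/s3.png

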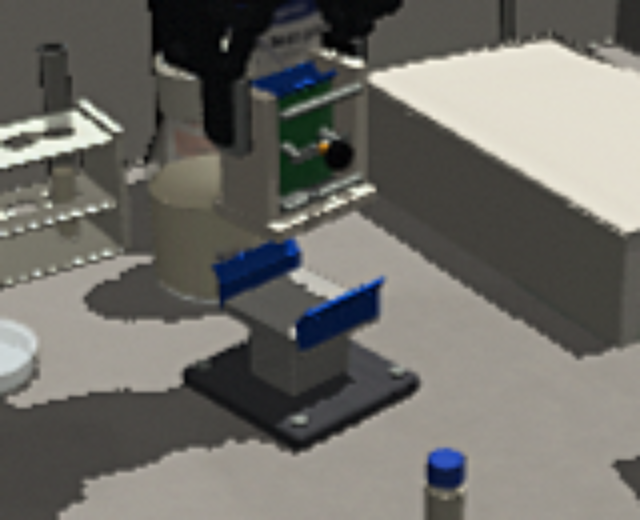

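The cassette hangs upright above the cradle, underside at crop (300,210) and lips at (258,265) and (340,310). Lowering it.

Emit:
arm_command(
  steps=[
    [[30, 0, 0, 10, 0], [30, 0, 0, 22, 0], [30, 0, 0, 32, 0], [30, 0, 0, 40, 0], [30, 0, 0, 45, 0], [30, 0, 0, 48, 0], [30, 0, 0, 50, 0], [30, 0, 0, 51.5, 0], [30, 0, 0, 51.5, 0], [30, 0, 0, 51.5, 0]],
  ],
)

```text
time_s: 6.4
position: [609.6, -35.9, 84.1]
ee_rot: [-0.094, 0.996, -0.0, 0.0]
ft_force: [0.6, 0.1, -2.2]
opening: 63.4
grip_force: 56.2
```

Emit:
arm_command(
  steps=[
    [[30, 0, 0, 0.5, 0], [30, 0, 0, 1, 0], [30, 0, 0, 1.5, 0], [30, 0, 0, 1.5, 0]],
  ],
)

```text
time_s: 6.8
position: [609.7, -35.9, 83.5]
ee_rot: [-0.094, 0.996, -0.0, 0.0]
ft_force: [-2.2, -0.1, 5.9]
opening: 63.2
grip_force: 57.3
```

Emit:
arm_command(
  steps=[
    [[80, 0, 0, 0, 0], [100, 0, 0, 0, 0], [100, 0, 0, 0, 0], [100, 0, 0, 0, 0], [100, 0, 0, 0, 0], [100, 0, 0, 0, 0], [100, 0, 0, -15, 0], [100, 0, 0, -45, 0], [100, 0, 0, -90, 0], [100, 0, 0, -130, 0], [100, 0, 0, -150, 0], [100, 0, 0, -150, 0]],
  ],
)

```text
time_s: 8.0
position: [611.8, -35.9, 237.3]
ee_rot: [-0.094, 0.996, -0.0, 0.004]
ft_force: [-0.3, -0.3, 0.5]
opening: 86.0
grip_force: 0.0
```

Run:
```python
from h import *
o=ctrl.observe(); print(o["opening"],o["ft_force"].round(1))
go((438.3,-167.5,230),163.5)
```

```text
86.00772835881595 [-0.3 -0.3  0.5]
pos [611.8 -35.9 237.3] yaw 100.8 j7 1.68 -> shift [195.2 -96.8   5.9] turn -62.7
```

Emit:
arm_command(
  steps=[
    [[100, 10, -5, 0, 8], [100, 28, -14, 0, 16.5], [100, 50, -24, 0, 25], [100, 70, -34, 0, 33.5], [100, 90, -44, 0, 42], [100, 110, -54, 0, 50.5], [100, 130, -64, 0, 59], [100, 148, -73, 0, 67.5], [100, 163, -80, 5, 76], [100, 176, -87, 6, 84.5], [100, 185, -92, 6, 93], [100, 191, -95, 6, 101.5], [100, 194, -96, 6, 109.5], [100, 195.2, -96.8, 6, 115], [100, 195.2, -96.8, 6, 117.3], [100, 195.2, -96.8, 6, 117.3], [100, 195.2, -96.8, 6, 117.3]],
  ],
)

```text
time_s: 9.7
position: [435.6, -167.3, 226.2]
ee_rot: [0.801, 0.599, -0.0, -0.0]
ft_force: [0.3, -0.8, 0.3]
opening: 85.3
grip_force: 0.0
```

Run:
```python
from m import *
go((438.3,-167.5,72),163.5)
t=ctrl.grab_frame("top")[:,:,::-1].copy(); cv2.imwrite("pics/t2.png",t)
H=lambda a,s,v0,v1: (lambda h:(abs(h[...,0].astype(int)-a[0])<a[1])&(h[...,1]>=s)&(h[...,2]>=v0)&(h[...,2]<=v1))
show("casblue",rects("top",t,(310,165,50,50),H((110,15),120,60,255),amin=150),118)
show("white",rects("top",t,(315,165,45,45),lambda h:(h[...,1]<60)&(h[...,2]>140)),120)
cv2.imwrite("pics/t2c.png",np.hstack([cv2.resize(t[160:220,300:370],(420,360),interpolation=2),cv2.resize(t[235:295,365:425],(360,360),interpolation=2)]))
```

```text
pos [ 435.6 -167.3  226.2] yaw -16.4 j7 0.27 -> shift [  0.5   2.8 154.2] turn 0.1
casblue px [340.2 201.7] c [571.1 -38.5] size [48.8, 7.1] long-axis deg 100.7
casblue px [339.  187.7] c [601.9 -37.1] size [40.3, 8.4] long-axis deg 101.7
casblue px [337.6 182.4] c [613.7 -34.4] size [39.9, 8.8] long-axis deg 102.3
casblue px [334.5 175.8] c [628.6 -27.9] size [49.9, 6.8] long-axis deg 100.8
white px [325.9 187.5] c [602.8  -8.4] size [7.6, 34.1] long-axis deg 11.4
white px [351.  181.6] c [614.4 -63.5] size [8.1, 34.6] long-axis deg 11.3
```

View pics/t2c.png

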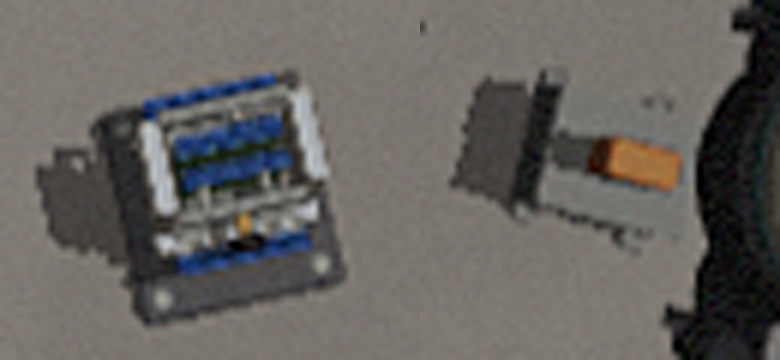

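The cassette sits between the lips: cheek tops at crop (158,168) and (310,133), midpoint (608.6,-36.0) mm, aligned with the cradle. The handle is unmoved at (640,165). Lowering over the handle.

Emit:
arm_command(
  steps=[
    [[100, 0.5, 1.5, 15, 0], [100, 0.5, 1.5, 45, 0], [100, 0.5, 1.5, 80, 0], [100, 0.5, 1.5, 110, 0], [100, 0.5, 1.5, 132, 0], [100, 0.5, 1.5, 145, 0], [100, 0.5, 1.5, 152, 0], [100, 0.5, 1.5, 154, 0], [100, 0.5, 1.5, 154, 0], [100, 0.5, 1.5, 154, 0]],
  ],
)

```text
time_s: 10.75
position: [437.9, -167.7, 72.9]
ee_rot: [0.801, 0.598, 0.0, 0.001]
ft_force: [-1.5, 0.4, -0.4]
opening: 85.4
grip_force: 0.0
```

Run:
```python
from h import *
go((438.3,-167.5,72),163.5); print(ctrl.observe()["ft_force"].round(1))
```

```text
pos [ 437.9 -167.7   72.9] yaw -16.5 j7 0.42 -> shift [0.3 0.3 0.9] turn 0.0
[-1.5  0.4 -0.4]
```

Emit:
arm_command(
  steps=[
    [[60, 0, 0, 0, 0], [30, 0, 0, 0, 0], [0, 0, 0, 0, 0], [0, 0, 0, 0, 0], [0, 0, 0, 0, 0], [0, 0, 0, 0, 0], [0, 0, 0, 0, 0], [0, 0, 0, 0, 0], [0, 0, 0, 0, 0], [0, 0, 0, 0, 0]],
  ],
  newtons=40,
)

```text
time_s: 11.75
position: [437.5, -167.5, 72.4]
ee_rot: [0.801, 0.598, 0.0, 0.0]
ft_force: [0.0, 1.5, 3.5]
opening: 13.6
grip_force: 41.3
```

Emit:
arm_command(
  steps=[
    [[0, 0, 0, -5, 0], [0, 0, 0, -15, 0], [0, 0, 0, -30, 0], [0, 0, 0, -50, 0], [0, 0, 0, -70, 0], [0, 0, 0, -95, 0], [0, 0, 0, -120, 0], [0, 0, 0, -140, 0], [0, 0, 0, -148, 0], [0, 0, 0, -150, 0], [0, 0, 0, -150, 0], [0, 0, 0, -150, 0], [0, 0, 0, -150, 0]],
  ],
)

```text
time_s: 13.05
position: [436.8, -167.3, 221.4]
ee_rot: [0.801, 0.598, -0.001, -0.001]
ft_force: [-0.0, -0.2, -1.3]
opening: 13.3
grip_force: 40.9
```

Run:
```python
from h import *
go((608.0,-36,222),11.8); print(ctrl.observe()["ft_force"].round(1))
```

```text
pos [ 436.8 -167.3  221.4] yaw -16.5 j7 0.28 -> shift [174.6 126.8  -0.8] turn -28.3
[-0.  -0.2 -1.3]
```

Emit:
arm_command(
  steps=[
    [[0, 8, 6, 0, -1.5], [0, 25, 18, 0, -4], [0, 45, 33, 0, -7], [0, 66, 48, 0, -10.5], [0, 88, 64, 0, -14], [0, 110, 80, 0, -18], [0, 130, 94, 0, -21], [0, 148, 107, 0, -24], [0, 162, 118, 0, -26.5], [0, 170, 123, 0, -28], [0, 174, 126, 0, -28.3], [0, 174.6, 126.8, 0, -28.3], [0, 174.6, 126.8, 0, -28.3], [0, 174.6, 126.8, 0, -28.3], [0, 174.6, 126.8, 0, -28.3], [0, 174.6, 126.8, 0, -28.3]],
  ],
)

```text
time_s: 14.65
position: [608.3, -36.5, 222.5]
ee_rot: [0.631, 0.776, -0.0, 0.0]
ft_force: [0.2, 1.3, -1.5]
opening: 13.6
grip_force: 40.8
```

Run:
```python
from h import *
go((608.0,-36,190),11.8); o=ctrl.observe(); print(o["ft_force"].round(1))
p=o["position"]; print("expected tip px",proj("scene",p-[0,0,66.4]).round(1),"mouth px",proj("scene",(608,-36,118)).round(1))
s=ctrl.grab_frame("scene")[110:230,260:400,::-1]
cv2.imwrite("pics/s4.png",cv2.resize(s,None,fx=5,fy=5,interpolation=2))
```

```text
pos [608.3 -36.5 222.5] yaw 11.8 j7 0.39 -> shift [ 0.5 -0.2 32.5] turn -0.0
[ 0.2  1.3 -1.5]
expected tip px [322.4 155.5] mouth px [322.7 174.2]
```

View pics/s4.png

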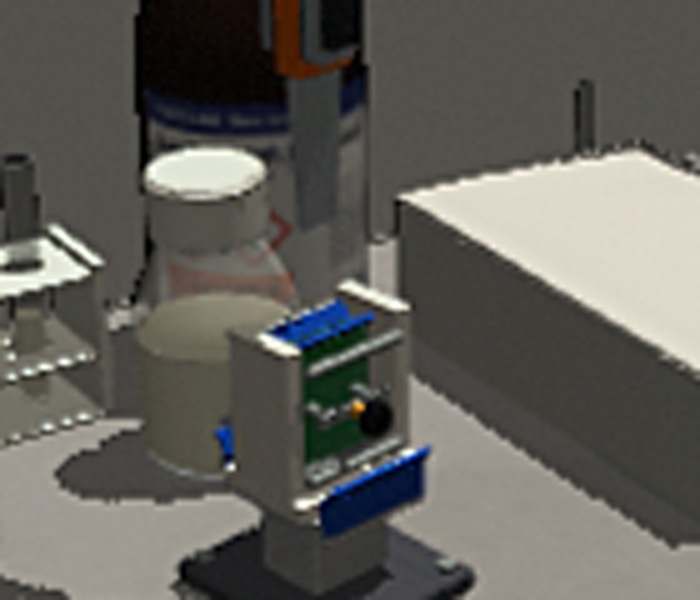

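The blade hangs upright with its tip at crop (317,228), pixel (323,155.5), as predicted, directly above the gap at crop (322,330). Lowering to just inside the mouth.

Emit:
arm_command(
  steps=[
    [[0, 0.3, 0, 8, 0], [0, 0.5, 0, 18, 0], [0, 0.5, 0, 27, 0], [0, 0.5, 0, 32, 0], [0, 0.5, 0, 35, 0], [0, 0.5, 0, 37, 0], [0, 0.5, 0, 39, 0], [0, 0.5, 0, 41, 0], [0, 0.5, 0, 43, 0], [0, 0.5, 0, 45, 0], [0, 0.5, 0, 45, 0], [0, 0.5, 0, 45, 0], [0, 0.5, 0, 45, 0]],
  ],
)

```text
time_s: 16.0
position: [608.4, -35.6, 177.3]
ee_rot: [0.631, 0.776, -0.0, -0.0]
ft_force: [-0.1, -0.8, -0.6]
opening: 13.7
grip_force: 40.8
```

Run:
```python
from h import *
go((608.0,-36,150),11.8); o=ctrl.observe(); print(o["ft_force"].round(2))
s=ctrl.grab_frame("scene")[110:230,260:400,::-1]
cv2.imwrite("pics/s5.png",cv2.resize(s,None,fx=5,fy=5,interpolation=2))
```

```text
pos [608.4 -35.6 177.3] yaw 11.8 j7 0.4 -> shift [-0.3 -0.5 27.3] turn -0.0
[-0.12 -0.84 -0.55]
```

View pics/s5.png

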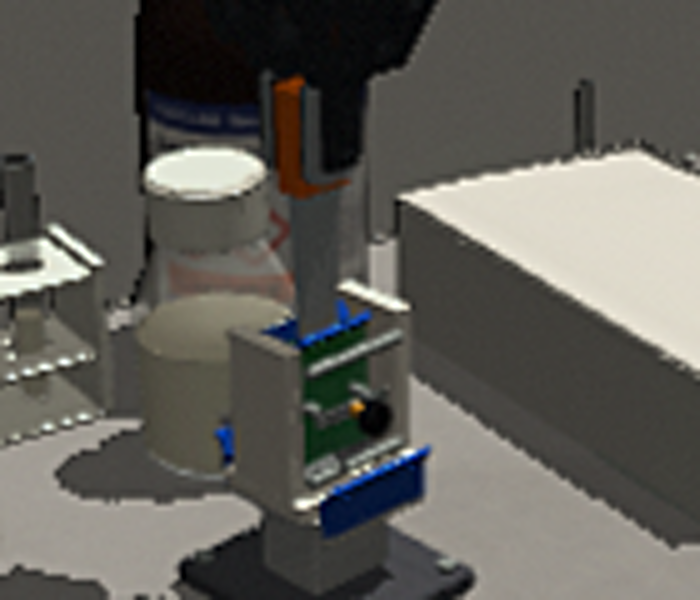

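The blade enters between the two blue lips at crop (320,325). I'll average the force with the arm still, then go down in small steps.

```bash
cat >> h.py <<'E'
def force(n=6):
    f=[]
    for _ in range(n): ctrl.grab_frame("top"); o=ctrl.observe(); f.append(o["ft_force"])
    print("z",o["position"].round(1),"F",np.mean(f,0).round(2),"sd",np.std(f,0).round(2),"t",round(o["time_s"],2))
E
python3 -c "
from h import *
force(8)"
```

```text
z [608.4 -35.6 177.3] F [ 0.01 -0.15 -0.87] sd [0.51 0.4  0.3 ] t 16.45
```

Emit:
arm_command(
  steps=[
    [[0, 0, 0, 1, 0], [0, 0, 0, 2, 0], [0, 0, 0, 3, 0], [0, 0, 0, 4, 0], [0, 0, 0, 5, 0], [0, 0, 0, 6, 0]],
  ],
)

```text
time_s: 17.05
position: [608.4, -35.7, 171.2]
ee_rot: [0.631, 0.776, -0.0, -0.0]
ft_force: [-0.6, -0.5, -1.0]
opening: 13.6
grip_force: 40.8
```

```bash
python3 -c "
from h import *
force(5)"
```

```text
z [608.4 -35.6 171.2] F [-0.44 -0.15 -0.92] sd [0.52 0.37 0.69] t 17.3
```

Emit:
arm_command(
  steps=[
    [[0, 0, 0, 1, 0], [0, 0, 0, 2, 0], [0, 0, 0, 3, 0], [0, 0, 0, 4, 0], [0, 0, 0, 5, 0]],
  ],
)

```text
time_s: 17.8
position: [608.4, -35.6, 166.2]
ee_rot: [0.631, 0.776, -0.0, -0.0]
ft_force: [-0.9, 0.3, 0.6]
opening: 13.5
grip_force: 40.8
```

```bash
python3 -c "
from h import *
force(5)"
```

```text
z [608.4 -35.6 166.2] F [-0.3   0.17 -0.93] sd [0.54 0.41 0.26] t 18.05
```

Emit:
arm_command(
  steps=[
    [[0, 0, 0, 1, 0], [0, 0, 0, 2, 0], [0, 0, 0, 3, 0], [0, 0, 0, 4, 0]],
  ],
)

```text
time_s: 18.45
position: [608.4, -35.7, 162.2]
ee_rot: [0.631, 0.776, -0.0, -0.0]
ft_force: [-0.6, -0.5, -1.1]
opening: 14.0
grip_force: 40.8
```

```bash
python3 -c "
from h import *
force(5)"
```

```text
z [608.4 -35.6 162.2] F [-0.14 -0.21 -0.89] sd [0.19 0.38 0.71] t 18.7
```

Emit:
arm_command(
  steps=[
    [[0, 0, 0, 1, 0], [0, 0, 0, 2, 0], [0, 0, 0, 3, 0], [0, 0, 0, 4, 0]],
  ],
)

```text
time_s: 19.1
position: [608.5, -35.6, 158.3]
ee_rot: [0.631, 0.776, 0.0, 0.0]
ft_force: [-1.1, -0.1, 0.1]
opening: 13.4
grip_force: 40.9
```

```bash
python3 -c "
from h import *
force(5)"
```

```text
z [608.3 -35.7 158.1] F [-0.42 -0.07 -0.85] sd [0.31 0.45 0.78] t 19.35
```

Emit:
arm_command(
  steps=[
    [[0, 0, 0, 1, 0], [0, 0, 0, 2, 0], [0, 0, 0, 3, 0], [0, 0, 0, 4, 0]],
  ],
)

```text
time_s: 19.75
position: [608.7, -35.7, 154.4]
ee_rot: [0.631, 0.776, 0.0, 0.0]
ft_force: [-0.7, 0.1, 1.5]
opening: 13.7
grip_force: 41.0
```

```bash
python3 -c "
from h import *
force(5)"
```

```text
z [608.5 -35.7 154.3] F [-0.74 -0.08  1.21] sd [0.48 0.38 0.82] t 20.0
```

Emit:
arm_command(
  steps=[
    [[0, 0, 0, 0.7, 0], [0, 0, 0, 1.4, 0], [0, 0, 0, 2, 0], [0, 0, 0, 2, 0]],
  ],
)

```text
time_s: 20.4
position: [608.5, -35.6, 152.3]
ee_rot: [0.631, 0.776, 0.0, 0.0]
ft_force: [-0.1, -0.6, 2.6]
opening: 13.1
grip_force: 41.1
```

```bash
python3 -c "
from h import *
force(10)"
```

```text
z [608.5 -35.7 152.3] F [-0.74 -0.14  2.1 ] sd [0.48 0.34 0.49] t 20.9
```

Emit:
arm_command(
  steps=[
    [[0, 0, 0, 0.7, 0], [0, 0, 0, 1.4, 0], [0, 0, 0, 2, 0], [0, 0, 0, 2, 0]],
  ],
)

```text
time_s: 21.3
position: [608.4, -35.6, 150.2]
ee_rot: [0.631, 0.776, 0.0, -0.0]
ft_force: [-1.6, 0.5, 2.2]
opening: 13.8
grip_force: 41.2
```

```bash
python3 -c "
from h import *
force(10)"
```

```text
z [608.4 -35.6 150.3] F [-0.36 -0.21  2.62] sd [0.51 0.61 0.56] t 21.8
```

Run:
```python
from m import *
force(4)
print(ctrl.finish_job())
```

```text
z [608.4 -35.6 150.3] F [-0.68  0.22  2.7 ] sd [0.3  0.31 0.6 ] t 22.0
the job is handed in; nothing more can be done
None
```

I handed the job in at 22.0 s: the cassette is upright on the cradle and released, and the blade is held still in the gap with about 3.5 N of drag, an estimated 2.5–3 N on each plate. The handle is about 24 mm clear of the cassette. The vial, cup and bottle were never approached, though I didn't re-measure them, and no verdict came back.

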